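Hold the 24-pin replicator ready over the uncovered deep-well plate

ROBOT

A 7-joint arm with a two-finger parallel gripper is mounted at the origin on a cart in front of the work surface, level with it; the furniture and walls round the work are solid. World frame = base frame: x ahead of the robot, y to its left, z up, the work surface at z = 0. Lengths are in m, angles in rad, forces in N, time in s.
With the tool pointing down it reaches from about 0.425 to 1.025 m from the base axis. Payload 9.4 kg.
Tool frame: the origin (TCP) lies midway between the tips of the shut fingers; the grasp point (between the pads) lies manip.grip_depth behind it (manip.grip_depth is the distance from the TCP to the grasp point, in m); z points along the fingers, y is the line along which they close (so a half turn about z gives the same grasp; the last joint's range is limited). The gripper opens to 85 mm and grips with 20 to 120 N. Pads are 22 mm wide; open, the fingers measure 114 mm over their backs; the gripper's body (76 mm by 85 mm) begins 54 mm behind the grasp point. The pads swing forward as they close: fully open they stand 13 mm farther back than shut.
Start: joints at [1.223, 0.599, -0.003, 1.599, 0.002, 0.943, -0.08], TCP at [0.194, -0.699, 0.231] pointing down, gripper open.
Joint ranges: [-2.57, 2.57], [-0.35, 1.97], [-1.29, 1.29], [0.11, 2.56], [-1.05, 4.19], [0.11, 1.86], [-2.63, 2.63]. Speed limits (rad/s): [2.22, 2.22, 3.01, 3.01, 3.14, 3.14, 3.14].

INTERFACE

Orientations are given as [roll, pitch, yaw] about the fixed x, y, z axes, in that order (R = Rz(yaw) Ry(pitch) Rx(roll)).
In Python, from bench import manip gives the robot as it stands.
- The arm moves only by the tool step_arm, never from a script. Its argument "rows" is a list that holds one entry, the list of rows, each a list of 5 numbers: the shift along the tool's x, y, z in units of 60 mm (1.0 is 60 mm), then the turn about the tool's z in units of 8 degrees (1.0 is 8 degrees), then the closure, from 0 (fully open) to 1 (shut). In form: [[[x, y, z, roll, gripper], ...]]. A call has 1 to 5 rows; each row shifts and turns the commanded pose from where the row before left it, along the tool's axes as they then stand; what a row does not reach is not made up. A row lasts 1/8 s, in which the tool goes at most 62.5 mm and 10.7 degrees, less where a joint would pass 70% of its speed; a pose out of reach is approached as far as the arm can. A call is refused whole if a number of a shift passes 1 or a number of a turn 1, either way. A call with a gripper value outside its range is refused whole. The fingers move at their own pace and stop on an object; "grip_force" is the grip in N (left out, the last holds). Time passes only in rows, so rows that do not move let the fingers close. It gives the time, the measured TCP pose, the force, the opening and the grip force at its end, in the units of the state.
- manip.get_state(): the state, without advancing time (a new reading comes with each control period).
- manip.capture(name): name is "scene" or "top" or "wrist"; returns the picture (384x512x3 uint8, blue, green, red); there is no depth.
- manip.get_calibration(name): a dict with "fx", "fy", "cx", "cy" (pixels), "extrinsics" (4x4, takes a point from world to camera coordinates); the wrist camera has in their place "mount" (4x4, takes a point from camera to tool coordinates, whose origin is the TCP and whose axes are the flange's). Camera axes: x right, y up, looking along -z (the intrinsics and any distortion apply to the point x, -y, -z); pixel columns grow to the right and rows downward; lengths in m; the calibration is good to about 2 mm. A picture is of the moment at which its call begins: read the wrist's pose just before it. get_calibration takes no time and is no camera call.
- manip.finish_job(): hands the job in; it is judged then, once.
The state is a dict: "time": time; "joint_positions": joint angles; "joint_velocities": joint speeds; "tau": joint torques, N m; "position": TCP position; "tool_rot": TCP orientation; "ft_force": force on the tool from outside, world axes, zero at the start; "wrist_torque": the same for the moment, N m; "gripper_width": finger opening in m; "grasp_force": force on a finger pad.
Only numpy, scipy, OpenCV 4.12 (cv2) and the standard library are available. Lean on these libraries where they do the work, as an engineer would, in place of code of your own. Each camera call takes 0.05 s, during which the arm holds its last target. There are 200 camera calls.

TASK

Uncover the white deep-well plate: lift its green cover off and lay it flat, same way up, on the free worktop. Then lift the 24-pin replicator out of its grey drip stand, carry it over the blue pump without bumping it, and hold it level above the plate, red dot over red dot, every pin over the middle of its own well, with the pin ends about 10 mm above the rims and not touching the plate. Finish while still holding it there, so that I can check the pins before it is dipped; do not shift the plate or disturb the things standing round about.

Things in the scene. Friction and masses are not known exactly. Their poses are not given: they have to be found in the camera images.
- deep_well_plate: loose white 24-well plate, 128 (x) x 86 (y) x 44 mm high; origin at the centre of its underside, z up. 6 x 4 open square wells, 16 mm wide, 40 mm deep, 18 mm pitch, 2 mm walls between. Starts with its cover on. A red dot (6 mm) on the rim marks its +x +y corner (far left); the cover hides it at first. The worktop left of it, round x 0.535 y 0.385, is always free for the cover
- well_a1 (a point): centre of the mouth of the well at the red-dot corner (+x +y) of the plate, at rim height, 44 mm above the plate's underside; z up
- well_d6 (a point): centre of the mouth of the well farthest from it, at the other end of the diagonal (-x -y), at rim height
- plate_cover: green plastic cover on the plate, 133 (x) x 91 (y) mm, 60 g; its skirt reaches 8 mm down round the plate with 1.5 mm play, nothing else holds it. Origin: centre of the skirt's lower edge (36 mm above the plate's underside at the start; z 0 laid on the worktop). Grasp its upright rib across the middle: 14 mm thick (x), 60 mm long (y), from 11 to 38 mm above the origin
- drip_stand: fixed stand, 138 (x) x 96 (y) x 57 mm high: white tray, four posts and a grey frame; origin at the centre of its underside. The replicator's head rests on the frame 50 mm up, inside a 7 mm high lip with 2 mm play, its pins hanging free inside; lifted straight up by 60 mm they are clear of it
- pin_replicator: loose replicator of about 0.4 kg, starts in the stand: steel head 122 (x) x 80 (y) mm, 45 to 55 mm above the origin, 6 x 4 steel pins (4 mm thick, 18 mm pitch) below, black handle block above. Origin: centre of the plane of the pin ends, 5 mm above the stand's underside at the start. A red dot (10 mm) on the head's upper face marks its +x +y corner (far left)
- replicator_grip (a point): place to grasp the handle: 85 mm above the pin ends, on the middle of the black handle block, which is 20 mm thick (x), 64 mm long (y) and reaches from 59 to 104 mm above the pin ends (rounded edges); pinch it across its 20 mm thickness
- pin_a1 (a point): end of the corner pin at the red dot of the replicator
- pin_d6 (a point): end of the pin farthest from it, at the other end of the diagonal
- peristaltic_pump: fixed pump between plate and stand, blue cover, about 0.24 m wide (y), 0.27 m deep (x), 187 mm high; origin at the middle of its underside; it stands from about x 0.35 to 0.61 and y -0.12 to 0.11
- wash_bottle: loose bystander: white squeeze bottle with red spout, 172 mm high, 64 mm thick, beyond the drip stand
- dropper_bottle: loose bystander: small white bottle with green cap, 30 mm wide, 66 mm high, beyond the drip stand
- amber_vial: loose bystander: amber vial with black cap, 33 mm wide, 60 mm high, beyond and left of the plate
- beaker_100: loose bystander: glass beaker, 62 mm wide, 70 mm high, beyond and left of the plate
- pe_bottle_small: loose bystander: small white bottle, 47 mm wide, 88 mm high, beyond and left of the plate
- tube_rack: fixed bystander: orange tube rack with three capped tubes, 72 x 134 mm, 115 mm high with the tubes, beyond the plate
- beaker_tall: fixed bystander: tall clear beaker, 58 mm wide, 85 mm high, left of the plate on the robot's side; the white hose from the pump arches up to about 0.27 m and down into it (the hose is only seen, it cannot be felt)

How it is judged:
On the way, in this order (a step that is already met when the one before it is completed fails the run):
1. the cover lies flat on the worktop, let go (height (world z) of plate_cover below 0.012 m and angle between plate_cover's own z axis and vertical below 0.15 rad and contact force between the fingers and plate_cover below 0.1 N), for 0.2 s.
2. the replicator is held clear above its stand (z of pin_replicator in the frame of drip_stand above 0.06 m and contact force between the fingers and pin_replicator above 1 N), for 0.1 s.
At the end, for the whole second after the job is handed in: The fingers hold the replicator still and level (within 0.08 rad), both red-dot corners together, its corner pins within 5 mm of the middles of their wells and their ends 4 to 18 mm above the rims, without touching the plate; the cover lies flat, same way up, on the worktop, let go and at rest (all of step 1 and contact force between the fingers and pin_replicator above 1 N and horizontal distance between pin_a1 and well_a1 below 0.005 m and horizontal distance between pin_d6 and well_d6 below 0.005 m and z of pin_a1 in the frame of well_a1 between 0.004 and 0.018 m and z of pin_d6 in the frame of well_d6 between 0.004 and 0.018 m and angle between pin_replicator's own z axis and vertical below 0.08 rad and linear speed of each of pin_replicator, plate_cover below 0.02 m/s and contact force between pin_replicator and deep_well_plate below 0.05 N and angle between deep_well_plate's own z axis and vertical below 0.05 rad and height (world z) of plate_cover above -0.02 m); the arm keeps its last pose, push and grip.
It fails at once if the plate is shifted by more than 12 mm (distance of deep_well_plate from where it was at the start of the episode above 0.012 m).
It fails at once if the replicator hits the pump (contact force between pin_replicator and peristaltic_pump above 1 N).
It fails at once if the replicator hits the plate or its cover (contact force between pin_replicator and deep_well_plate above 1 N or contact force between pin_replicator and plate_cover above 1 N).
It fails at once if the tube rack or the tall beaker is hit (contact force between any of the arm, the fingers, pin_replicator and tube_rack above 3 N or contact force between any of the arm, the fingers, pin_replicator and beaker_tall above 3 N).
It fails at once if a bystander is pushed away or knocked over (distance of any of wash_bottle, dropper_bottle, amber_vial, beaker_100, pe_bottle_small from where it was at the start of the episode above 0.02 m).
It also fails if it takes over 67 s, if anything falls off the work surface, if the arm or the gripper's body presses on something with over 40 N, if the wrist force passes 120 N, or if a joint passes its speed limit or range.

## Working session

There is one attempt and no reset: what is moved stays moved. The work goes in short steps, Python scripts to look and compute and a tool call to move; the robot and the scene stay as the last step left them, time stands still between calls to the robot, and variables do not carry over. Pictures are saved under pics/ and viewed, at most 13 in all, crops included, and the job is handed in when it is done.

Besides the shell and the picture viewer there is one more tool, called by a JSON object that holds its "name" and its "arguments", one argument or row to a line. step_arm: Moves the arm, as the interface text tells. Its arguments: {"type":"object","properties":{"rows":{"type":"array","items":{"type":"array","items":{"type":"array","items":{"type":"number"}}}},"grip_force":{"type":"number"}},"required":["rows"]}

```bash
mkdir -p pics; ls
python3 - <<'E'
from bench import manip
import cv2,numpy as np
s=manip.get_state();print(s['time'],s['position'],s['tool_rot'],s['gripper_width'],manip.grip_depth)
for n in('scene','top'):
    im=manip.capture(n);cv2.imwrite(f'pics/{n}0.png',im)
    c=manip.get_calibration(n);print(n,c)
print(manip.get_calibration('wrist'))
a=cv2.imread('pics/scene0.png');b=cv2.imread('pics/top0.png')
cv2.imwrite('pics/top0b.png',cv2.resize(b,(800,600),interpolation=cv2.INTER_CUBIC))
E
```

```text
pics
0.0 [ 0.19377636 -0.6981356   0.23043085] [-3.14004722e+00  1.68085505e-04  2.70823035e-01] 0.08540556865789815 0.0187
scene {'fx': 462.5322781558522, 'fy': 462.5322781558522, 'cx': 249.74816471359074, 'cy': 188.56538643087669, 'extrinsics': array([[ 0.97574957, -0.21825006,  0.01672369, -0.50568118],
       [ 0.14633014,  0.70721272,  0.69169188, -0.20768276],
       [-0.162789  , -0.67247088,  0.72199907, -1.18523445],
       [ 0.        ,  0.        ,  0.        ,  1.        ]])}
top {'fx': 371.6811126095668, 'fy': 371.6811126095668, 'cx': 256.21969329770627, 'cy': 197.51357439784596, 'extrinsics': array([[-0.02541394, -0.99941876,  0.02272176,  0.13073913],
       [ 0.9884157 , -0.02171916,  0.15020879, -0.559292  ],
       [-0.14962799,  0.02627594,  0.98839316, -1.17782732],
       [ 0.        ,  0.        ,  0.        ,  1.        ]])}
{'fx': 283.24465957243666, 'fy': 283.24465957243666, 'cx': 258.8265171770702, 'cy': 195.61959865746158, 'mount': array([[ 3.54234729e-04,  9.62723551e-01,  2.70487041e-01,
         6.88126748e-02],
       [ 9.99999916e-01, -3.97001988e-04,  1.03400386e-04,
        -4.16533528e-04],
       [ 2.06929880e-04,  2.70486981e-01, -9.62723610e-01,
        -1.42793386e-01],
       [ 0.00000000e+00,  0.00000000e+00,  0.00000000e+00,
         1.00000000e+00]])}
```

View pics/top0b.png

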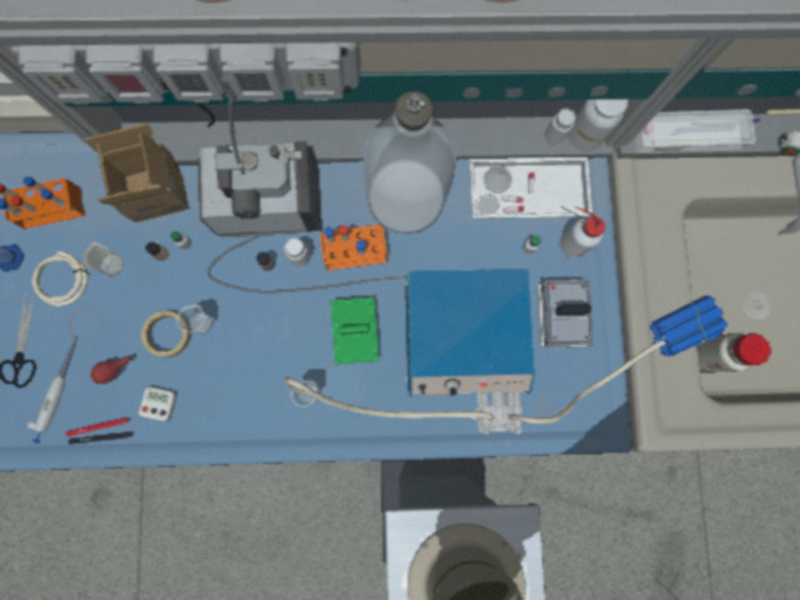

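View pics/scene0.png

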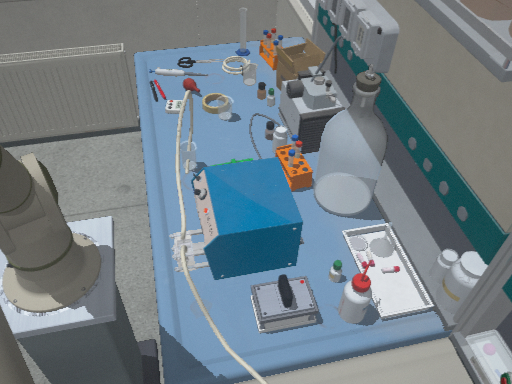

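The top view shows the cover at about (355,330), its rib at (355,328), the stand at (567,312) with the handle at (573,309), and the pump between them at (470,330). All of these are in the 800x600 scale. Next I measure the cover and stand more precisely.

```bash
cat > h.py <<'E'
import numpy as np,cv2
from scipy.spatial.transform import Rotation as R
from bench import manip
def cam(name,state=None):
    c=manip.get_calibration(name);K=np.array([[c['fx'],0,c['cx']],[0,c['fy'],c['cy']],[0,0,1.]])
    if name=='wrist':
        T=np.eye(4);T[:3,:3]=R.from_euler('xyz',state['tool_rot']).as_matrix();T[:3,3]=state['position']
        T=T@c['mount']
    else:T=np.linalg.inv(c['extrinsics'])
    return K,T
def p2w(cm,uv,z):
    K,T=cm;uv=np.atleast_2d(uv).astype(float)
    d=np.c_[(uv[:,0]-K[0,2])/K[0,0],-(uv[:,1]-K[1,2])/K[1,1],-np.ones(len(uv))]@T[:3,:3].T
    return T[:3,3]+d*((z-T[2,3])/d[:,2])[:,None]
def w2p(cm,P):
    K,T=cm;p=(np.atleast_2d(P)-T[:3,3])@T[:3,:3]
    return np.c_[K[0,2]-K[0,0]*p[:,0]/p[:,2],K[1,2]+K[1,1]*p[:,1]/p[:,2]]
E
python3 - <<'E'
from h import *
b=cv2.imread('pics/top0.png');c=cam('top')
hsv=cv2.cvtColor(b,cv2.COLOR_BGR2HSV)
m=cv2.inRange(hsv,(45,120,60),(80,255,255));m[:170]=0
n,l,st,ce=cv2.connectedComponentsWithStats(m);i=1+st[1:,4].argmax()
pts=np.argwhere(l==i)[:,::-1]
w=p2w(c,pts,0.047)[:,:2]*1000
print(cv2.minAreaRect(w.astype(np.float32)),st[i],w.min(0),w.max(0))
# stand crop and cover crop
s1=cv2.resize(b[170:230,340:390],(500,600),interpolation=cv2.INTER_CUBIC)
s2=cv2.resize(b[180:240,205:250],(300,400),interpolation=cv2.INTER_CUBIC)
o=np.zeros((600,800,3),np.uint8);o[:,:500]=s1;o[:400,500:]=s2
cv2.imwrite('pics/crop1.png',o)
E
```

```text
((519.491455078125, 214.79098510742188), (132.95724487304688, 90.96175384521484), 3.6342575550079346) [ 212  190   30   43 1142] [451.8594656  168.30846217] [587.7055614 261.5586156]
```

View pics/crop1.png

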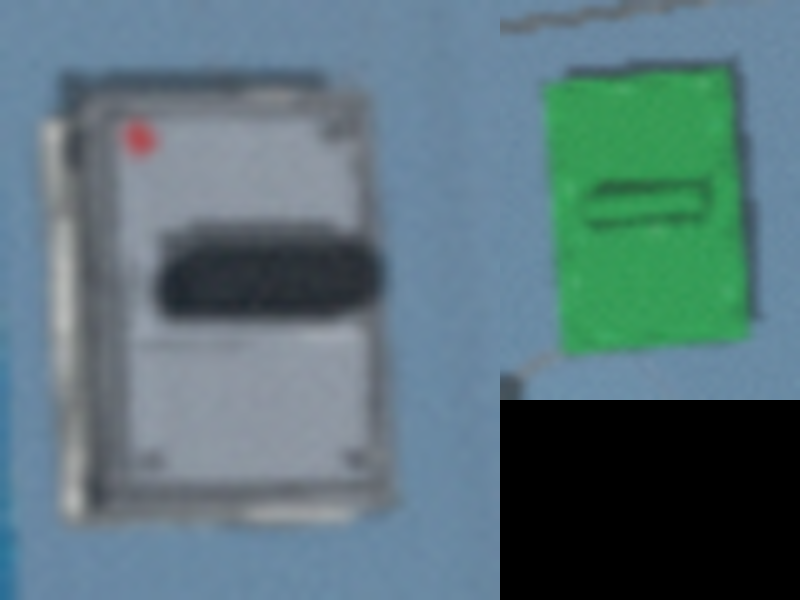

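Run:
```python
from h import *
c=cam('top')
f=lambda u,v:(340+u/10-.5,170+v/10-.5)
print('handle ends',p2w(c,[f(165,278),f(378,275)],0.105).round(4).tolist())
# head top corners, z .06
print('head',p2w(c,[f(112,118),f(362,112),f(378,482),f(130,485)],0.060).round(4).tolist())
print('dot',p2w(c,f(139,139),0.060))
g=lambda u,v:(205+(u-500)/6.667-.5,180+v/6.667-.5)
print('rib',p2w(c,[g(585,207),g(712,200)],0.074).round(4).tolist())
print(manip.get_state()['joint_positions'])
```

```text
handle ends [[0.5463, -0.1925, 0.105], [0.5458, -0.2596, 0.105]]
head [[0.6061, -0.1921, 0.06], [0.6064, -0.2745, 0.06], [0.4849, -0.2707, 0.06], [0.4858, -0.1902, 0.06]]
dot [[ 0.5989391  -0.20049552  0.06      ]]
rib [[0.5182, 0.2427, 0.074], [0.5202, 0.1824, 0.074]]
[ 1.22329626  0.60003061 -0.00253389  1.60006511  0.00178462  0.94292598
 -0.07979213]
```

{"name": "step_arm", "arguments": {
  "rows": [
    [[0.5, -0.5, -1, 1, 0], [0.8, -0.5, -0.6, 1, 0], [1, 0, 0, 1, 0], [1, 0, 0, 1, 0], [1, 0, 0, 1, 0]]
  ]
}}

```text
time: 0.72
position: [0.4314, -0.6594, 0.3161]
tool_rot: [-3.141, -0.0, -0.431]
ft_force: [-0.1, -1.4, 0.2]
gripper_width: 0.0851
grasp_force: 0.0
```

{"name": "step_arm", "arguments": {
  "rows": [
    [[-0.3, -0.9, -0.1, -1, 0], [-0.18, -0.94, 0, -1, 0], [-0.05, -0.95, 0, -1, 0], [0.09, -0.95, 0, -1, 0], [0.22, -0.93, 0, -1, 0]]
  ]
}}

```text
time: 1.35
position: [0.4579, -0.3734, 0.3216]
tool_rot: [-3.141, 0.0, 0.276]
ft_force: [0.5, -0.0, 1.0]
gripper_width: 0.0856
grasp_force: 0.0
```

{"name": "step_arm", "arguments": {
  "rows": [
    [[0.37, -0.88, 0, -1, 0], [0.49, -0.82, 0, -1, 0], [0.6, -0.75, 0, -1, 0], [0.69, -0.66, 0, -1, 0], [0.78, -0.56, 0, -1, 0]]
  ]
}}

```text
time: 1.98
position: [0.4931, -0.0887, 0.3218]
tool_rot: [3.142, 0.0, 0.973]
ft_force: [1.2, -0.3, -0.0]
gripper_width: 0.0854
grasp_force: 0.0
```

{"name": "step_arm", "arguments": {
  "rows": [
    [[0.85, -0.48, 0, -0.95, 0], [0.91, -0.36, 0, -0.95, 0], [0.95, -0.23, 0.2, -0.95, 0], [0.97, -0.11, 0.4, -0.95, 0], [0.97, 0.02, 0.4, -0.95, 0]]
  ]
}}

```text
time: 2.6
position: [0.5203, 0.2014, 0.2617]
tool_rot: [3.141, 0.0, 1.636]
ft_force: [0.8, -0.9, 0.4]
gripper_width: 0.0856
grasp_force: 0.0
```

```bash
cat > look.py <<'E'
import sys
from h import *
s=manip.get_state();im=manip.capture('wrist');cv2.imwrite(f'pics/{sys.argv[1]}.png',im)
np.save(f'pics/{sys.argv[1]}.npy',np.r_[s['position'],s['tool_rot']])
print(s['time'],s['position'].round(4),s['tool_rot'].round(3))
E
python3 look.py w1
python3 - <<'E'
from h import *
b=cv2.imread('pics/w1.png');q=np.load('pics/w1.npy');c=cam('wrist',dict(position=q[:3],tool_rot=q[3:]))
m=cv2.inRange(cv2.cvtColor(b,cv2.COLOR_BGR2HSV),(45,100,40),(80,255,255))
n,l,st,ce=cv2.connectedComponentsWithStats(m);i=1+st[1:,4].argmax()
print(st[i],w2p(c,[[.519,.215,.047]]))
w=p2w(c,np.argwhere(l==i)[:,::-1],0.047)[:,:2]*1000
print(cv2.minAreaRect(w.astype(np.float32)))
E
```

```text
2.6 [0.5203 0.2014 0.2617] [3.141 0.    1.636]
[ 206  123  108   72 7455] [[258.22447378 161.41489802]]
((520.062744140625, 217.22232055664062), (132.82766723632812, 90.04893493652344), 3.717637300491333)
```

View pics/w1.png

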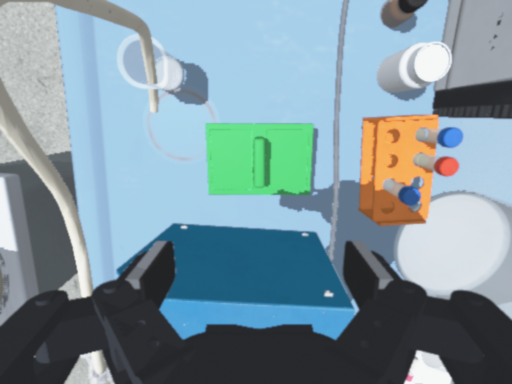

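The wrist view shows the cover centred at (259,159) with its rib upright at (259,162), the tube rack to the right and the pump below. The cover is at (0.520, 0.217) with a yaw of 3.7°. I'll descend onto the rib.

{"name": "step_arm", "arguments": {
  "rows": [
    [[0.25, 0, 0.5, 0, 0.5], [0, 0, 0.9, 0, 0.5], [0, 0, 0.9, 0, 0.5], [0, 0, 0.7, 0, 0.5], [0, 0, 0.3, 0, 0.5]]
  ],
  "grip_force": 30
}}

```text
time: 3.28
position: [0.5181, 0.214, 0.0617]
tool_rot: [-3.138, 0.002, 1.632]
ft_force: [0.6, -0.7, 0.6]
gripper_width: 0.0427
grasp_force: 0.0
```

{"name": "step_arm", "arguments": {
  "rows": [
    [[0.02, 0.03, 0.16, 0, 0.5], [0, 0, 0, 0, 0.8], [0, 0, 0, 0, 1], [0, 0, 0, 0, 1], [0, 0, 0, 0, 1]]
  ]
}}

```text
time: 3.9
position: [0.5213, 0.2161, 0.0554]
tool_rot: [3.141, -0.0, 1.632]
ft_force: [-0.9, -0.4, 4.4]
gripper_width: 0.0131
grasp_force: 30.6
```

{"name": "step_arm", "arguments": {
  "rows": [
    [[0, 0, 0, 0, 1], [0, 0, -0.2, 0, 1], [0, 0, -0.3, 0, 1], [0, 0, -0.5, 0, 1], [0, 0, 0, 0, 1]]
  ]
}}

```text
time: 4.53
position: [0.5222, 0.2166, 0.1171]
tool_rot: [3.138, -0.002, 1.632]
ft_force: [-0.4, 0.8, -1.6]
gripper_width: 0.0133
grasp_force: 30.0
```

```bash
python3 look.py w2; python3 -c "
from h import *
print(manip.get_state()['ft_force'],manip.get_state()['gripper_width'])
cv2.imwrite('pics/t2.png',cv2.resize(manip.capture('scene')[90:250,150:330],(720,640))[:600])"
```

```text
4.525 [0.5222 0.2166 0.1171] [ 3.138e+00 -2.000e-03  1.632e+00]
[ 0.73148327  0.3017941  -1.12578936] 0.013330132370554838
```

View pics/w2.png

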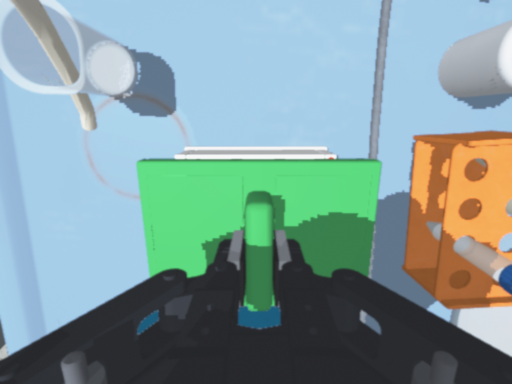

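The cover hangs level in the fingers, and the plate behind it shows its red dot at (332,157). I'll carry the cover left.

{"name": "step_arm", "arguments": {
  "rows": [
    [[0.2, 0, -0.6, 0, 1], [0.7, 0.1, -0.2, 0, 1], [0.8, 0.15, 0, 0, 1], [0.7, 0.14, 0, 0, 1], [0.39, 0, 0, 0, 1]]
  ]
}}

```text
time: 5.25
position: [0.5335, 0.3868, 0.1616]
tool_rot: [-3.14, -0.0, 1.634]
ft_force: [-0.4, -0.4, -2.2]
gripper_width: 0.0132
grasp_force: 30.0
```

{"name": "step_arm", "arguments": {
  "rows": [
    [[0, 0, 0.4, 0, 1], [0, 0, 0.7, 0, 1], [0, 0, 0.5, 0, 1], [0, 0, 0.3, 0, 1], [0, 0, 0, 0, 1]]
  ]
}}

```text
time: 5.88
position: [0.5334, 0.3838, 0.0474]
tool_rot: [-3.139, 0.002, 1.632]
ft_force: [-0.3, 0.4, 0.1]
gripper_width: 0.0134
grasp_force: 30.0
```

{"name": "step_arm", "arguments": {
  "rows": [
    [[0, 0, 0.2, 0, 1], [0, 0, 0.15, 0, 1], [0, 0, 0.05, 0, 1], [0, 0, 0.05, 0, 1], [0, 0, 0, 0, 1]]
  ]
}}

```text
time: 6.5
position: [0.5341, 0.3846, 0.0217]
tool_rot: [-3.142, 0.0, 1.632]
ft_force: [-0.1, 0.1, -1.1]
gripper_width: 0.0132
grasp_force: 30.0
```

{"name": "step_arm", "arguments": {
  "rows": [
    [[0, 0, 0.05, 0, 1], [0, 0, 0, 0, 1]]
  ]
}}

```text
time: 6.75
position: [0.5344, 0.3848, 0.0195]
tool_rot: [3.141, -0.0, 1.632]
ft_force: [-1.6, -1.9, 5.5]
gripper_width: 0.0136
grasp_force: 30.9
```

{"name": "step_arm", "arguments": {
  "rows": [
    [[0, 0, 0, 0, 0.7], [0, 0, 0, 0, 0.4], [0, 0, -0.3, 0, 0.4], [0, 0, -0.8, 0, 0.3], [-0.3, 0, -1, 0, 0.3]]
  ]
}}

```text
time: 7.38
position: [0.5343, 0.3678, 0.1462]
tool_rot: [-3.14, -0.001, 1.634]
ft_force: [1.3, 0.9, 0.1]
gripper_width: 0.0599
grasp_force: 0.0
```

{"name": "step_arm", "arguments": {
  "rows": [
    [[-0.7, -0.1, -0.8, 0, 0], [-0.9, -0.1, -0.6, 0, 0], [-0.9, -0.1, -0.3, 0, 0], [-0.2, 0, 0, 0, 0], [0, 0, 0, 0, 0]]
  ]
}}

```text
time: 8.0
position: [0.5276, 0.2067, 0.2447]
tool_rot: [3.141, -0.0, 1.631]
ft_force: [0.3, 0.8, 0.2]
gripper_width: 0.0854
grasp_force: 0.0
```

```bash
python3 look.py w3
```

```text
8.0 [0.5276 0.2067 0.2447] [ 3.141 -0.     1.631]
```

View pics/w3.png

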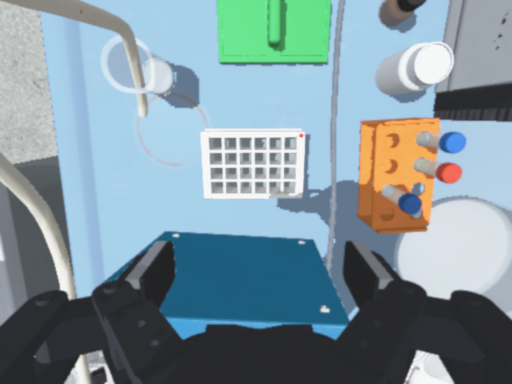

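The plate is uncovered with its red dot at (302,135), and the cover lies flat at (274,30). I'll measure the plate in an enlarged crop and move on to the stand.

Run:
```python
from h import *
b=cv2.imread('pics/w3.png')
cv2.imwrite('pics/w3c.png',cv2.resize(b[120:205,195:310],(782,578),interpolation=cv2.INTER_CUBIC))
```

```text
(no output)
```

View pics/w3c.png

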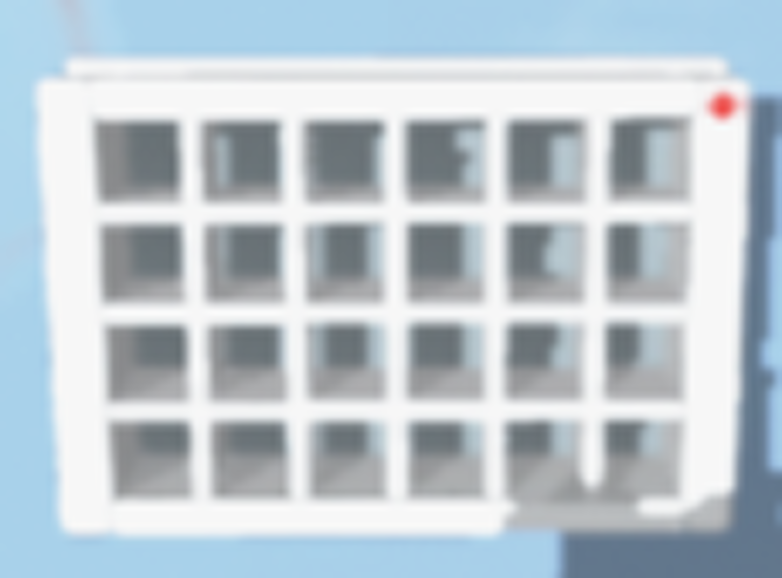

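{"name": "step_arm", "arguments": {
  "rows": [
    [[-0.5, 0, -0.8, 0.45, 0], [-0.97, 0, -0.4, 0, 0], [-0.97, 0, -0.2, 0, 0], [-0.97, 0, 0, 0, 0], [-0.97, 0, 0, 0, 0]]
  ]
}}

```text
time: 8.68
position: [0.5295, -0.0547, 0.3277]
tool_rot: [3.141, -0.001, 1.573]
ft_force: [0.2, 0.2, 0.1]
gripper_width: 0.0859
grasp_force: 0.0
```

{"name": "step_arm", "arguments": {
  "rows": [
    [[-0.95, 0.1, 0, 0, 0], [-0.95, 0.1, 0, 0, 0], [-0.9, 0.07, 0, 0, 0], [0, 0, 0.1, 0, 0], [0, 0, 0, 0, 0]]
  ]
}}

```text
time: 9.3
position: [0.5455, -0.221, 0.3207]
tool_rot: [-3.14, -0.002, 1.572]
ft_force: [0.5, 0.5, -0.1]
gripper_width: 0.0854
grasp_force: 0.0
```

```bash
python3 look.py w4
python3 - <<'E'
from h import *
q=np.load('pics/w3.npy');c=cam('wrist',dict(position=q[:3],tool_rot=q[3:]))
k=np.array([(95,120),(690,117),(113,500),(680,500)])/6.8+(194.5,119.5)
w=p2w(c,k,0.044)[:,:2];print((w*1000).round(1).tolist(),(w.mean(0)*1000).round(1))
for a,b in((0,1),(2,3)):d=w[b]-w[a];print(np.hypot(*d),np.degrees(np.arctan2(d[1],d[0])))
for a,b in((2,0),(3,1)):d=w[b]-w[a];print(np.hypot(*d),np.degrees(np.arctan2(-d[0],d[1])))
b=cv2.imread('pics/w4.png');q=np.load('pics/w4.npy');c=cam('wrist',dict(position=q[:3],tool_rot=q[3:]))
u=w2p(c,[[.546,-.228,.06]])[0];print(u)
x,y=max(int(u[0])-70,0),max(int(u[1])-52,0)
print(x,y);cv2.imwrite('pics/w4c.png',cv2.resize(b[y:y+105,x:x+140],(798,598),interpolation=cv2.INTER_CUBIC))
t=manip.capture('top');cv2.imwrite('pics/top4.png',t)
E
```

```text
9.3 [ 0.5455 -0.221   0.3207] [-3.140e+00 -2.000e-03  1.572e+00]
[[465.5, 247.9], [569.4, 254.7], [469.7, 179.1], [574.2, 185.3]] [519.7 216.7]
0.10416086385461357 3.726028533439083
0.10476478492455107 3.4246998060542384
0.0689192601522807 3.457700926228424
0.06947004163797058 3.9567220303757686
[259.27157554 171.04407399]
189 119
```

View pics/w4c.png

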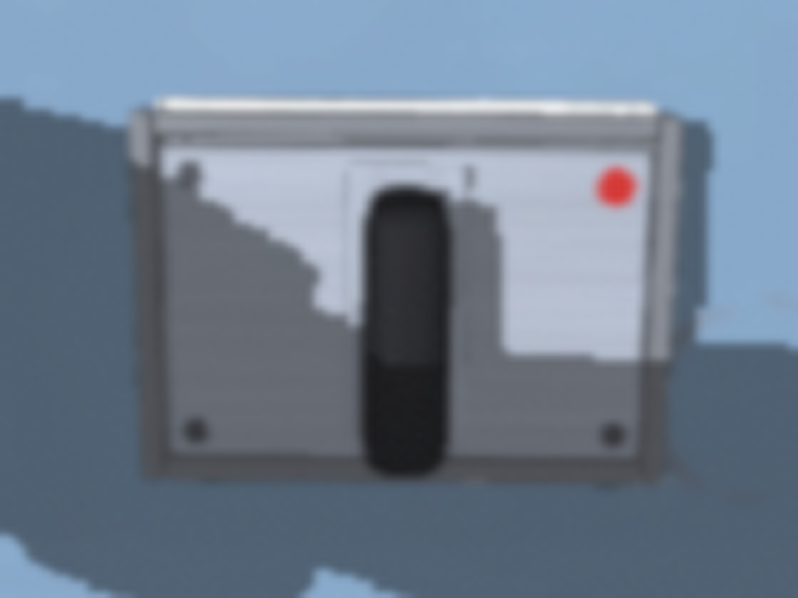

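Run:
```python
from h import *
q=np.load('pics/w4.npy');c=cam('wrist',dict(position=q[:3],tool_rot=q[3:]))
def f(p):return np.array(p)/5.7+(188.5,118.5)
w=p2w(c,f([(163,147),(655,148),(642,457),(168,454)]),0.060)[:,:2];print((w*1000).round(1).tolist(),(w.mean(0)*1000).round(1))
for a,b in((0,1),(3,2)):d=w[b]-w[a];print(np.hypot(*d),np.degrees(np.arctan2(d[1],d[0])))
for a,b in((3,0),(2,1)):d=w[b]-w[a];print(np.hypot(*d),np.degrees(np.arctan2(-d[0],d[1])))
s=p2w(c,f([(195,430),(613,434),(189,175),(616,187)]),.06)[:,:2];print('screws',(s*1000).round(1).tolist(),np.degrees(np.arctan2(*(s[1]-s[0])[::-1])))
h=p2w(c,f([(408,188),(404,474)]),.107)[:,:2];print('handle',(h*1000).round(1).tolist())
```

```text
[[486.5, -189.9], [608.1, -190.0], [608.2, -269.5], [484.8, -268.8]] [ 546.9 -229.5]
0.12155782297089908 -0.03539685987255131
0.1233661111586049 -0.2872243887139145
0.07897186790888686 -1.2502155227881746
0.07949644802770851 0.06032692309400451
screws [[492.1, -262.4], [600.4, -263.3], [492.7, -196.8], [598.8, -199.6]] -0.4790238532768112
handle [[546.9, -194.3], [546.2, -260.0]]
```

{"name": "step_arm", "arguments": {
  "rows": [
    [[-0.13, 0.02, 0.4, 0.07, 0.3], [0, 0, 0.9, 0, 0.3], [0, 0, 0.9, 0, 0.3], [0, 0, 0.9, 0, 0.3], [0, 0, 0.5, 0, 0.3]]
  ]
}}

```text
time: 10.02
position: [0.5458, -0.2287, 0.1036]
tool_rot: [-3.14, -0.001, 1.562]
ft_force: [-0.3, 0.4, -0.2]
gripper_width: 0.0598
grasp_force: 0.0
```

{"name": "step_arm", "arguments": {
  "rows": [
    [[0, 0, 0.3, 0, 0.3], [0, 0.015, 0.22, 0, 0.3], [0, 0, 0, 0, 0.3], [0, 0, 0, 0, 0.6], [0, 0, 0, 0, 1]]
  ],
  "grip_force": 70
}}

```text
time: 10.65
position: [0.5474, -0.2313, 0.0755]
tool_rot: [3.14, 0.001, 1.559]
ft_force: [0.5, 0.4, 0.2]
gripper_width: 0.0241
grasp_force: 0.0
```

{"name": "step_arm", "arguments": {
  "rows": [
    [[0, 0, 0, 0, 1], [0, 0, 0, 0, 1], [0, 0, -0.1, 0, 1], [0, 0, -0.2, 0, 1], [0, 0, 0, 0, 1]]
  ]
}}

```text
time: 11.28
position: [0.5475, -0.2313, 0.0937]
tool_rot: [3.14, 0.001, 1.559]
ft_force: [0.5, 1.0, -4.7]
gripper_width: 0.019
grasp_force: 68.8
```

{"name": "step_arm", "arguments": {
  "rows": [
    [[0, 0, -0.4, 0, 1], [0, 0, -0.6, 0, 1], [0, 0, -0.7, 0, 1], [0, 0, -0.8, 0, 1], [0, 0, -0.8, 0, 1]]
  ]
}}

```text
time: 11.9
position: [0.5464, -0.2309, 0.2918]
tool_rot: [-3.141, -0.0, 1.56]
ft_force: [-0.1, -0.4, -5.3]
gripper_width: 0.0191
grasp_force: 69.3
```

{"name": "step_arm", "arguments": {
  "rows": [
    [[0, 0, -0.5, 0, 1], [0, 0, 0, 0, 1], [0, 0, 0, 0, 1]]
  ]
}}

```text
time: 12.28
position: [0.546, -0.2309, 0.3189]
tool_rot: [-3.139, -0.001, 1.559]
ft_force: [-0.0, -0.1, -4.5]
gripper_width: 0.0191
grasp_force: 69.5
```

```bash
python3 look.py w5
python3 - <<'E'
from h import *
s=manip.get_state();print(s['ft_force'],s['gripper_width'],s['grasp_force'],s['wrist_torque'])
im=manip.capture('scene');cv2.imwrite('pics/s5.png',im)
w=cv2.imread('pics/w5.png');o=np.zeros((600,800,3),np.uint8)
o[:384,:512]=w;o[300:,400:]=cv2.resize(im[120:345,150:450],(400,300));cv2.imwrite('pics/m5.png',o)
E
```

```text
12.275 [ 0.546  -0.2309  0.3189] [-3.139e+00 -1.000e-03  1.559e+00]
[ 0.45650149 -0.81397025 -4.65228154] 0.01897399086398067 69.50141429901123 [ 0.05689232  0.00696421 -0.05134785]
```

View pics/m5.png

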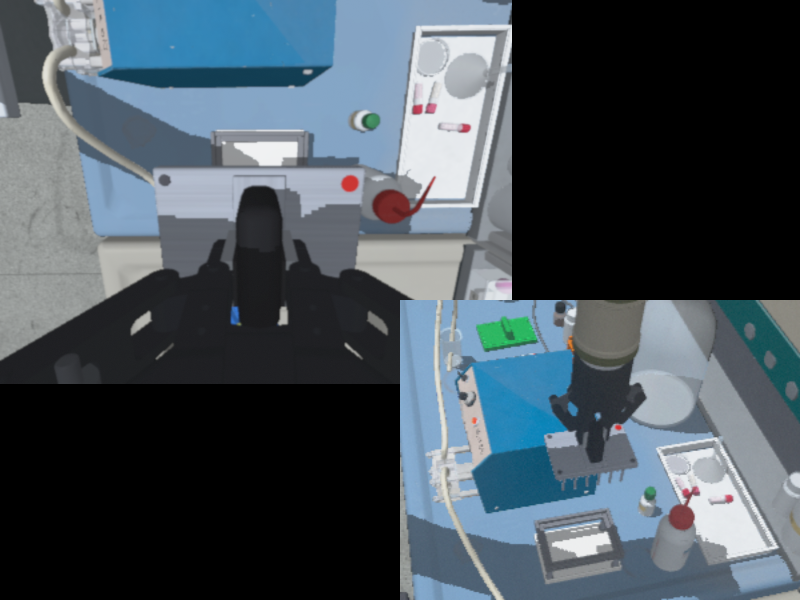

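The replicator is held level with its dot at (349,183), the left screw at (164,180) and the +y head edge from (153,169) to (362,167). Pump, stand and bottles are undisturbed. Next I work out the head's pose in the tool frame and the target.

Run:
```python
from h import *
q=np.load('pics/w5.npy');c=cam('wrist',dict(position=q[:3],tool_rot=q[3:]))
for dz in(.012,.0155,.019):
    w=p2w(c,[(153,168.5),(362,167),(164,180),(349,183)],q[2]-dz)[:,:2]
    d=w[1]-w[0];print(dz,np.hypot(*d),np.degrees(np.arctan2(d[1],d[0])),(w*1000).round(1).tolist(),((w[:2].mean(0)-q[:2])*1000).round(1),'yaw tool',np.degrees(q[5])-90)
```

```text
0.012 0.11547732214863696 -0.19611053133013703 [[488.0, -189.1], [603.4, -189.5], [493.4, -195.7], [596.9, -198.5]] [-0.3 41.6] yaw tool -0.6501060308792859
0.0155 0.11808773047956576 -0.19611053133014594 [[486.6, -189.8], [604.7, -190.2], [492.2, -196.5], [598.1, -199.3]] [-0.3 41. ] yaw tool -0.6501060308792859
0.019 0.1206981388104944 -0.19611053133012835 [[485.3, -190.4], [606.0, -190.8], [491.0, -197.2], [599.2, -200.2]] [-0.3 40.3] yaw tool -0.6501060308792859
```

{"name": "step_arm", "arguments": {
  "rows": [
    [[0.5, 0, -0.2, 0, 1], [0.9, -0.05, 0, -0.1, 1], [0.95, -0.1, 0, -0.1, 1], [0.95, -0.1, 0, -0.1, 1], [0.95, -0.1, 0, -0.1, 1]]
  ]
}}

```text
time: 13.0
position: [0.5232, 0.0253, 0.3313]
tool_rot: [-3.14, -0.0, 1.616]
ft_force: [1.8, 0.6, -5.4]
gripper_width: 0.0191
grasp_force: 69.2
```

{"name": "step_arm", "arguments": {
  "rows": [
    [[0.95, -0.1, 0, -0.1, 1], [0.95, 0, 0, 0, 1], [0.9, 0, 0, 0, 1], [0.3, 0, 0, 0, 1], [0, 0, 0, 0, 1]]
  ]
}}

```text
time: 13.62
position: [0.5073, 0.2102, 0.3314]
tool_rot: [-3.14, 0.0, 1.632]
ft_force: [0.0, -1.1, -4.3]
gripper_width: 0.0194
grasp_force: 69.2
```

{"name": "step_arm", "arguments": {
  "rows": [
    [[0.08, 0.21, 0.4, 0, 1], [0, 0, 0.8, 0, 1], [0, 0, 0.8, 0, 1], [0, 0, 0.5, 0, 1], [0, 0, 0.2, 0, 1]]
  ]
}}

```text
time: 14.25
position: [0.5198, 0.2123, 0.1684]
tool_rot: [-3.138, 0.002, 1.627]
ft_force: [-0.3, -0.1, -5.0]
gripper_width: 0.0192
grasp_force: 69.1
```

{"name": "step_arm", "arguments": {
  "rows": [
    [[0, 0, 0, 0, 1], [0, 0, 0, 0, 1]]
  ]
}}

```text
time: 14.5
position: [0.521, 0.2147, 0.1717]
tool_rot: [3.14, -0.0, 1.629]
ft_force: [-0.3, -0.8, -4.6]
gripper_width: 0.0191
grasp_force: 69.1
```

```bash
python3 look.py w6
python3 - <<'E'
from h import *
im=manip.capture('scene');cv2.imwrite('pics/s6.png',im);t=manip.capture('top');cv2.imwrite('pics/t6.png',t)
u=w2p(cam('scene'),[[.52,.217,.08]])[0];v=w2p(cam('top'),[[.52,.217,.08]])[0];print(u,v)
w=cv2.imread('pics/w6.png')
o=np.zeros((600,800,3),np.uint8)
o[:300]=cv2.resize(w[90:240,60:460],(800,300),interpolation=cv2.INTER_CUBIC)
x,y=int(u[0])-40,int(u[1])-30;print(x,y);o[300:,:400]=cv2.resize(im[y:y+60,x:x+80],(400,300),interpolation=cv2.INTER_CUBIC)
x,y=int(v[0])-40,int(v[1])-30;print(x,y);o[300:,400:]=cv2.resize(t[y:y+60,x:x+80],(400,300),interpolation=cv2.INTER_CUBIC)
cv2.imwrite('pics/m6.png',o)
E
```

```text
14.5 [0.521  0.2147 0.1717] [ 3.14  -0.     1.629]
[234.65554496 162.2689875 ] [225.25879329 209.5802662 ]
194 132
185 179
```

View pics/m6.png

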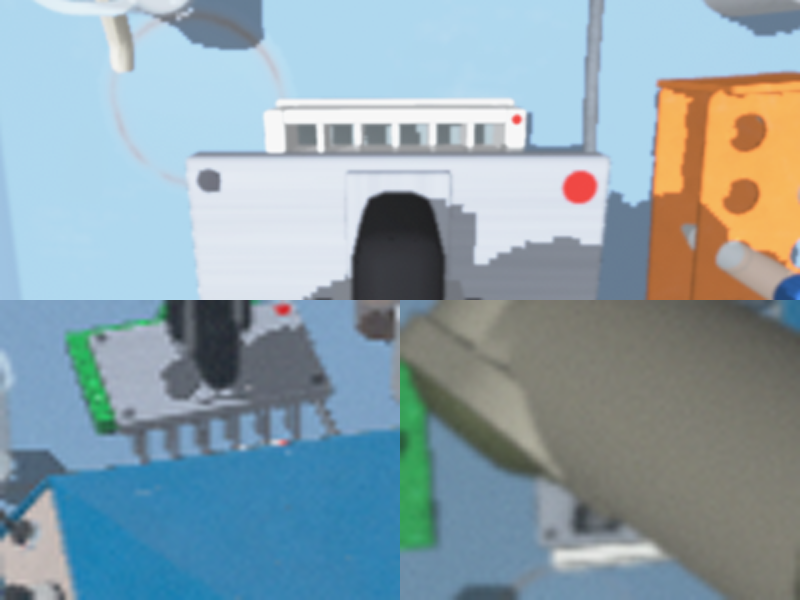

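The composite shows plate row A behind the head. In the wrist crop the head edge runs (189,156) to (608,155), its dot is at (580,187), the row A wells run x 285 to 505, and the plate dot is at (517,119). I'll compute the residual offsets and triangulate the head height.

Run:
```python
from h import *
q=np.load('pics/w6.npy');c=cam('wrist',dict(position=q[:3],tool_rot=q[3:]));sc=cam('scene')
f=lambda p:np.array(p,float)/2+(59.75,89.75)
# plate features: row-A wells outer corners at far side, dot
w=p2w(c,f([(285,123),(505,122),(517,119),(265,111),(526,110)]),.044)[:,:2]
y=.0635;Rz=np.array([[np.cos(y),-np.sin(y)],[np.sin(y),np.cos(y)]])
print('plate seen in plate frame',(((w-[.5197,.2167])@Rz)*1000).round(1).tolist(),'expect +-53,35 ; corners +-64,43')
for dz in(.016,.0185,.021):
    h=p2w(c,f([(189,156),(608,155),(208,181),(580,187)]),q[2]-dz)[:,:2]
    print(dz,'head in plate frame',(((h-[.5197,.2167])@Rz)*1000).round(1).tolist(),'expect +-61,40')
def P(cm):
    K,T=cm;Ti=np.linalg.inv(T);return K@np.diag([1,-1,-1])@Ti[:3]
def tri(a,b):
    X=cv2.triangulatePoints(P(c),P(sc),np.array(a,float).reshape(2,1),np.array(b,float).reshape(2,1));return (X[:3]/X[3]).ravel()
s=lambda u,v:(194+u/5-.4,132+(v-300)/5-.4)
print('dot',tri(f((580,187)),s(283,310)),'lscrew',tri(f((208,181)),s(99,338)),'tcpz',q[2])
```

```text
plate seen in plate frame [[-51.9, 35.1], [52.6, 35.0], [58.2, 36.4], [-61.0, 40.8], [62.3, 40.6]] expect +-53,35 ; corners +-64,43
0.016 head in plate frame [[-57.6, 39.1], [61.1, 38.7], [-52.9, 31.8], [53.9, 29.5]] expect +-61,40
0.0185 head in plate frame [[-58.6, 38.6], [62.0, 38.3], [-53.8, 31.3], [54.7, 28.9]] expect +-61,40
0.021 head in plate frame [[-59.5, 38.2], [63.0, 37.8], [-54.7, 30.7], [55.6, 28.3]] expect +-61,40
dot [0.57256626 0.24907613 0.15374967] lscrew [0.46450114 0.24477099 0.15447205] tcpz 0.1717282298625512
```

{"name": "step_arm", "arguments": {
  "rows": [
    [[0.017, -0.022, 0.2, 0, 1], [0, 0, 0.25, 0, 1], [0, 0, 0.15, 0, 1], [0, 0, 0.05, 0, 1], [0, 0, 0, 0, 1]]
  ]
}}

```text
time: 15.28
position: [0.5188, 0.2157, 0.1312]
tool_rot: [-3.141, 0.0, 1.63]
ft_force: [0.0, 0.1, -3.5]
gripper_width: 0.0186
grasp_force: 69.3
```

{"name": "step_arm", "arguments": {
  "rows": [
    [[0, 0, 0, 0, 1], [0, 0, 0, 0, 1], [0, 0, 0, 0, 1]]
  ]
}}

```text
time: 15.65
position: [0.519, 0.2156, 0.1318]
tool_rot: [3.141, -0.0, 1.629]
ft_force: [0.1, -0.8, -4.6]
gripper_width: 0.0193
grasp_force: 69.3
```

{"name": "step_arm", "arguments": {
  "rows": [
    [[0, 0.01, 0.07, -0.04, 1], [0, 0, 0, 0, 1], [0, 0, 0, 0, 1], [0, 0, 0, 0, 1], [0, 0, 0, 0, 1]]
  ]
}}

```text
time: 16.27
position: [0.5195, 0.2156, 0.1274]
tool_rot: [3.142, 0.0, 1.635]
ft_force: [-0.4, 0.1, -4.4]
gripper_width: 0.0194
grasp_force: 69.3
```

```bash
python3 look.py w7
python3 - <<'E'
from h import *
im=manip.capture('scene');w=cv2.imread('pics/w7.png')
o=np.zeros((600,800,3),np.uint8)
o[:360]=cv2.resize(w[120:210,130:330],(800,360),interpolation=cv2.INTER_CUBIC)
o[360:,:400]=cv2.resize(im[130:178,194:274],(400,240),interpolation=cv2.INTER_CUBIC)
o[360:,400:]=cv2.resize(im[60:228,140:420],(400,240),interpolation=cv2.INTER_AREA)
cv2.imwrite('pics/m7.png',o)
E
```

```text
16.275 [0.5195 0.2156 0.1274] [3.142 0.    1.635]
```

View pics/m7.png

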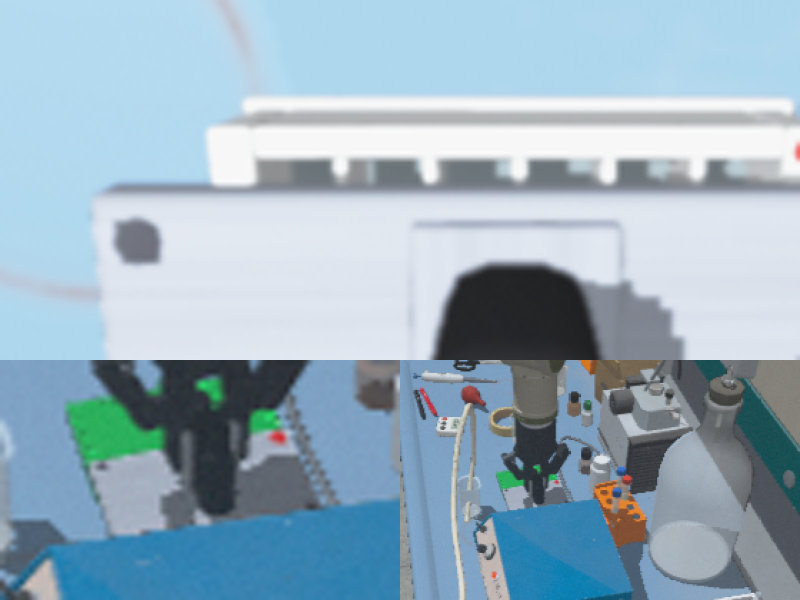

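Run:
```python
from h import *
q=np.load('pics/w7.npy');c=cam('wrist',dict(position=q[:3],tool_rot=q[3:]))
f=lambda p:np.array(p,float)/4+(129.6,119.6)
y=.0635;Rz=np.array([[np.cos(y),-np.sin(y)],[np.sin(y),np.cos(y)]])
g=lambda p,z:(((p2w(c,f(p),z)[:,:2]-[.5197,.2167])@Rz)*1000).round(1).tolist()
print('plate',g([(256,158),(519,157),(782,157),(799,151)],.044),'head',g([(97,194),(138,241),(517,186),(517,222)],q[2]-.0177))
s=manip.get_state();print(s['joint_velocities'].round(4),s['ft_force'].round(1))
```

```text
plate [[-52.4, 34.8], [0.3, 35.0], [52.9, 35.1], [56.2, 36.3]] head [[-60.3, 39.3], [-55.1, 32.4], [-0.2, 40.5], [-0.2, 35.2]]
[-0.0003 -0.0008 -0.     -0.0001 -0.0008 -0.0005  0.    ] [-0.4  0.6 -4.8]
```

The head sits within about 1 mm of the plate centre at about 10 mm clearance, and the arm is still, so I'm handing in.

```bash
python3 -c "
from bench import manip
print(manip.finish_job())"
```

```text
the job is handed in; nothing more can be done
None
```

The job is handed in with the cover laid flat on the free worktop and the replicator held level over the plate, red dot over red dot; I measured its pins within about 1 mm of the well centres and about 10 mm above the rims, and no verdict was returned.

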